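Sterilise the clean spool pieces from the drying stand

TASK

Put all the stainless spool pieces into the drawer steriliser: the ones threaded on the drying stand's bars and the one lying on the bench. Pull the drawer out, take each spool off and lay it properly down in a V-notch of the drawer's rack, one per notch, then push the drawer fully shut and only then press the green start button. Leave the other things on the bench where they are.

Things in the scene. Friction and masses are not known exactly. Their poses are not given: they have to be found in the camera images.
- stand: fixed steel drying stand; origin on the bench under the middle of its two parallel level bars, which run along its +x from a crossbeam (20 mm square, at x = -105 mm, top 180 mm up, 160 mm long) to open ends at x = +90 mm, at y = +60 (left bar) and -60 mm (right bar). Base plate 8 mm thick under the bars
- bar_left_tip (a point): open end of the left bar, on its centre line, 170 mm up; x axis points outwards along the bar, the way parts come off. The bar is a 10 mm rod with a 13 mm round bead at the tip as a stop: lift a hanging part 2 to 7 mm, so that its bore is about centred on the bar, to pass it
- bar_right_tip (a point): open end of the right bar; all else as for the left bar, 120 mm away from it
- spool_a_center (a point): stainless spool piece: pipe 66 mm long, outside 25.4 mm, bore 19.4 mm, a 50 mm flange at each end (4 mm thick, tapering to the tube 9 mm from the end), about 180 g. Point: its centre, on the tube's axis; x axis along the tube. May be absent. Starts threaded on the left bar in the inner place, axis level, 4.7 mm below the bar's centre line.
- spool_b_center (a point): stainless spool piece: pipe 66 mm long, outside 25.4 mm, bore 19.4 mm, a 50 mm flange at each end (4 mm thick, tapering to the tube 9 mm from the end), about 180 g. Point: its centre, on the tube's axis; x axis along the tube. May be absent. Starts threaded on the left bar in the outer (nearest the open end) place, axis level, 4.7 mm below the bar's centre line.
- spool_c_center (a point): stainless spool piece: pipe 66 mm long, outside 25.4 mm, bore 19.4 mm, a 50 mm flange at each end (4 mm thick, tapering to the tube 9 mm from the end), about 180 g. Point: its centre, on the tube's axis; x axis along the tube. May be absent. Starts threaded on the right bar in the inner place, axis level, 4.7 mm below the bar's centre line.
- spool_d_center (a point): stainless spool piece: pipe 66 mm long, outside 25.4 mm, bore 19.4 mm, a 50 mm flange at each end (4 mm thick, tapering to the tube 9 mm from the end), about 180 g. Point: its centre, on the tube's axis; x axis along the tube. May be absent. Starts threaded on the right bar in the outer (nearest the open end) place, axis level, 4.7 mm below the bar's centre line.
- spool_e_center (a point): stainless spool piece: pipe 66 mm long, outside 25.4 mm, bore 19.4 mm, a 50 mm flange at each end (4 mm thick, tapering to the tube 9 mm from the end), about 180 g. Point: its centre, on the tube's axis; x axis along the tube. Always present; at the start it lies on its flanges on the bench between the stand and the steriliser, its centre 25 mm up.
- drawer (a joint): how far the steriliser's drawer is out, in m: 0 fully shut, 0.16 fully out. It starts nearly shut (0 to 0.04), runs straight, stays where it is left and needs about 3 N to move (more when fast).
- drawer_handle (a point): middle of the drawer's dark bar handle, 104 mm up: a level bar 12 mm thick, 130 mm long, its centre line 42 mm off the front panel (36 mm free gap). x axis points into the machine along the drawer's travel: pull towards -x. The panel's top is 12 mm, the steriliser's top 46 mm above the handle's centre line
- rack (a point): middle of the row of five V-notches in the drawer, at the height of a seated tube's axis (76 mm up, 36 mm over the drawer floor); moves with the drawer. Seated tubes lie along its x; the notches are at y = -128, -64, 0, 64, 128 mm. 90 degree notches, bottoms 18 mm below, peaks 14 mm above this point. Drawer front panel 75 mm from it at -x, top 40 mm above it
- comb (a point): middle of the front one of the drawer's two V-combs that hold the tubes, at seated-axis height; the rear one is 41 mm behind it. Each is an upright aluminium saw-tooth plate 4 mm thick. They stand between a seated spool's two flanges, with 6 mm to spare either way along the tube; 37 mm is free between them
- front_top (a point): middle of the front upper edge of the fixed white drawer steriliser, which is 300 mm deep (x), 390 mm wide (y), 150 mm high; x axis to the rear. The drawer comes out of its front (-x); with it fully out the row of notches is 85 mm in front of the body
- start (a joint): travel of the green start button, in m: 0 up, 0.006 fully down; it springs back, takes about 5 N, and counts as pressed beyond 0.004
- start_top (a point): centre of the top of the green start button (28 mm diameter, on the steriliser's top near its front right corner), pressed straight down
- wash_bottle: white wash bottle, 60 mm diameter, 170 mm high; origin under its centre; leave alone
- flask: conical glass flask, 70 mm diameter, 104 mm high; origin under its centre; leave alone
- beaker: glass beaker, 68 mm diameter, 90 mm high; origin under its centre; leave alone
- petri: stack of Petri dishes, 90 mm diameter, 45 mm high; origin under its centre; leave alone
- pipe_clamp: steel pipe clamp lying flat, a 70 mm ring 18 mm high with a brass wing nut at +x; origin under its centre; leave alone
- brush: cleaning brush lying on the bench, about 200 mm long along its x axis; leave alone

How it is judged (in metres and radians):
On the way, in this order (a step that is already met when the one before it is completed fails the run):
1. every spool piece lies seated in a notch of the pulled-out rack (x of spool_a_center in the frame of rack between -0.009 and 0.009 m and y of spool_a_center in the frame of rack between -0.14 and 0.14 m and z of spool_a_center in the frame of rack between -0.004 and 0.005 m and angle between the x axis of each of spool_a_center, spool_b_center, spool_c_center, spool_d_center, spool_e_center and the x axis of rack, either way round below 0.12 rad and x of spool_b_center in the frame of rack between -0.009 and 0.009 m and y of spool_b_center in the frame of rack between -0.14 and 0.14 m and z of spool_b_center in the frame of rack between -0.004 and 0.005 m and x of spool_c_center in the frame of rack between -0.009 and 0.009 m and y of spool_c_center in the frame of rack between -0.14 and 0.14 m and z of spool_c_center in the frame of rack between -0.004 and 0.005 m and x of spool_d_center in the frame of rack between -0.009 and 0.009 m and y of spool_d_center in the frame of rack between -0.14 and 0.14 m and z of spool_d_center in the frame of rack between -0.004 and 0.005 m and x of spool_e_center in the frame of rack between -0.009 and 0.009 m and y of spool_e_center in the frame of rack between -0.14 and 0.14 m and z of spool_e_center in the frame of rack between -0.004 and 0.005 m and value of joint drawer above 0.05 m), for 0.3 s.
2. the drawer is fully shut with all the spools seated in it (x of spool_a_center in the frame of rack between -0.009 and 0.009 m and y of spool_a_center in the frame of rack between -0.14 and 0.14 m and z of spool_a_center in the frame of rack between -0.004 and 0.005 m and angle between the x axis of each of spool_a_center, spool_b_center, spool_c_center, spool_d_center, spool_e_center and the x axis of rack, either way round below 0.12 rad and x of spool_b_center in the frame of rack between -0.009 and 0.009 m and y of spool_b_center in the frame of rack between -0.14 and 0.14 m and z of spool_b_center in the frame of rack between -0.004 and 0.005 m and x of spool_c_center in the frame of rack between -0.009 and 0.009 m and y of spool_c_center in the frame of rack between -0.14 and 0.14 m and z of spool_c_center in the frame of rack between -0.004 and 0.005 m and x of spool_d_center in the frame of rack between -0.009 and 0.009 m and y of spool_d_center in the frame of rack between -0.14 and 0.14 m and z of spool_d_center in the frame of rack between -0.004 and 0.005 m and x of spool_e_center in the frame of rack between -0.009 and 0.009 m and y of spool_e_center in the frame of rack between -0.14 and 0.14 m and z of spool_e_center in the frame of rack between -0.004 and 0.005 m and value of joint drawer below 0.006 m), for 0.2 s.
3. the start button is pressed with the drawer shut (value of joint start above 0.004 m and value of joint drawer below 0.006 m), for 0.05 s.
At the end, for the whole second after the job is handed in: Every spool present lies at rest in a rack notch (centre within 9 mm of the rack's centre along the tube, within 5 mm of the seated height, tube within 0.12 rad of the notch direction), the drawer is shut to within 6 mm, and the start button has been pressed after that and let go (all of step 2 and value of joint start below 0.002 m and linear speed of each of spool_a, spool_b, spool_c, spool_d, spool_e below 0.02 m/s); the robot touches nothing.
It fails at once if start pressed with the drawer open (value of joint start above 0.004 m and value of joint drawer above 0.015 m).
It fails at once if another thing on the bench or the steriliser pushed away by more than 5 cm (distance of any of wash_bottle, flask, beaker, petri, pipe_clamp, brush from where it was at the start of the episode above 0.05 m).
Of spool_a, spool_b, spool_c, spool_d only 2 to 4 are there at a start; the rules pass over those that are not, and their reading is None.
At some moment in a run one of spool_e may be knocked a few centimetres aside while the robot is not near it.
Once in a run the grip may slacken for a moment while it holds something.
It also fails if it takes over 210 s, if anything falls off the work surface, if the arm or the gripper's body presses on something with over 40 N, if the wrist force passes 120 N, or if a joint passes its speed limit or range.

ROBOT

A 7-joint arm with a two-finger parallel gripper is mounted at the origin on the work surface. World frame = base frame: x ahead of the robot, y to its left, z up, the work surface at z = 0. Lengths are in mm, angles in rad, forces in N, time in s.
With the tool pointing down it reaches from about 400 to 875 mm from the base axis. Payload 4.4 kg.
Tool frame: the origin (TCP) lies at the very end of the fingers, on their centre line; the grasp point (between the pads) lies 19 mm behind it; z points along the fingers, y is the line along which they close (so a half turn about z gives the same grasp; the last joint's range is limited). The gripper opens to 85 mm and grips with 20 to 120 N. Pads are 22 mm wide; open, the fingers measure 114 mm over their backs; the gripper's body (76 mm by 85 mm) begins 54 mm behind the grasp point. The pads swing forward as they close: fully open they stand 13 mm farther back than shut.
Start: joints at [-1.18, 0.628, 0.038, 1.517, -0.027, 0.996, -0.02], TCP at [286.681, 583.38, 231.313] pointing down, gripper open.
Joint ranges: [-3.06, 3.06], [-0.37, 2.12], [-1.25, 1.32], [0.18, 2.47], [-1.1, 4.24], [0.23, 1.98], [-2.94, 2.94]. Speed limits (rad/s): [2.57, 2.57, 3.14, 3.14, 3.14, 3.14, 3.14].

INTERFACE

Orientations are given as [roll, pitch, yaw] about the fixed x, y, z axes, in that order (R = Rz(yaw) Ry(pitch) Rx(roll)).
In Python, from cell import sensors, get_image, camera_params, order gives the robot as it stands.
- The arm moves only by the shell command python3 -m inch 'ROWS' [OPENING]. ROWS is JSON, a list that holds one entry, the list of rows, each a list of 4 numbers: the shift along the tool's x, y, z in cm, then the turn about the tool's z in degrees. A call has 1 to 8 rows; each row is the pose to reach, as a shift and turn from the pose commanded when the call began, along the tool's axes at that moment; what a row does not reach only later rows make up. A row lasts 1/12 s, in which the tool goes at most 41.7 mm and 7.16 degrees, less where a joint would pass 70% of its speed; a pose out of reach is approached as far as the arm can. A call with a gripper value outside its range is refused whole. OPENING is the finger opening in cm, from 0 to 8.54, set as the call begins (- or left out, the last holds). The fingers move at their own pace and stop on an object; the grip force is fixed at half the most. Time passes only in rows, so rows that repeat a pose let the fingers close. It gives the time, the measured TCP pose, the force, the opening and the grip force at its end, in the units of the state.
- sensors.read_state(): the state, without advancing time (a new reading comes with each control period).
- get_image(name): name is "scene" or "top"; returns the picture (384x512x3 uint8, blue, green, red); there is no depth.
- camera_params(name): a dict with "mtx" (3x3 intrinsics, pixels), "D" ([k1, k2, p1, p2, k3] as OpenCV has them; the pictures are not rectified), "rvec" (rotation vector, rad) and "tvec" (3), from world to camera coordinates, as OpenCV has them. Camera axes: x right, y down, z forward; pixel columns grow to the right and rows downward; lengths in mm; the calibration is good to about 2 mm. A picture is of the moment at which its call begins. camera_params takes no time and is no camera call.
- order.finish_job(): hands the job in; it is judged then, once.
The state is a dict: "clock": time; "qpos": joint angles; "qd": joint speeds; "tau": joint torques, N m; "eef_pos": TCP position; "tool_rot": TCP orientation; "force": force on the tool from outside, world axes, zero at the start; "torque": the same for the moment, N m; "width": finger opening in mm; "gripper_force": force on a finger pad.
Only numpy, scipy, OpenCV 4.12 (cv2) and the standard library are available. Lean on these libraries where they do the work, as an engineer would, in place of code of your own. Each camera call takes 0.05 s, during which the arm holds its last target. There are 200 camera calls.

## Working session

There is one attempt and no reset: what is moved stays moved. The work goes in short steps, Python scripts to look and compute and a shell command to move; the robot and the scene stay as the last step left them, time stands still between calls to the robot, and variables do not carry over. Pictures are saved under pics/ and viewed, at most 14 in all, crops included, and the job is handed in when it is done.

```bash
ls; mkdir -p pics; python3 - <<'E'
from cell import sensors,get_image,camera_params
import cv2
s=sensors.read_state();print(s)
for n in("scene","top"):
    cv2.imwrite(f"pics/{n}0.png",get_image(n)); print(n,camera_params(n))
E
```

```text
pics
{'clock': 0.0, 'qpos': array([-1.17979262,  0.62937445,  0.03842606,  1.51838054, -0.02700882,
        0.99628868, -0.01997538]), 'qd': array([ 7.61991853e-04, -6.47664387e-05, -1.15906344e-04,  1.90435655e-03,
        1.83414337e-03, -1.91362358e-04, -7.87913908e-04]), 'tau': array([ 8.17827149e-04, -5.63409483e+01,  1.22654133e+00, -1.93439180e+01,
        1.10016941e-02,  1.06204598e-02,  1.05047772e-05]), 'eef_pos': array([286.38807025, 582.80386553, 230.36642937]), 'tool_rot': array([-3.13965911e+00,  1.04830097e-05,  2.68482134e+00]), 'force': array([ 0.63851042, -0.24524263,  0.00891494]), 'torque': array([ 0.01532769, -0.0108403 , -0.01103286]), 'gripper_force': 0.0, 'width': 85.28545058775263}
scene {'mtx': array([[402.68555141,   0.        , 253.98591461],
       [  0.        , 402.68555141, 194.10728964],
       [  0.        ,   0.        ,   1.        ]]), 'D': array([0.03572923, 0.        , 0.        , 0.        , 0.        ]), 'rvec': array([ 0.9311046 ,  2.69633326, -0.80481554]), 'tvec': array([ 445.19657895, -176.25379936, 1207.2947187 ])}
top {'mtx': array([[397.77361542,   0.        , 250.9681866 ],
       [  0.        , 397.77361542, 189.09741893],
       [  0.        ,   0.        ,   1.        ]]), 'D': array([0.03880709, 0.        , 0.        , 0.        , 0.        ]), 'rvec': array([ 2.17268166, -2.22054923,  0.02762384]), 'tvec': array([ -32.3229684 ,  553.60152561, 1131.09412876])}
```

```bash
python3 - <<'E'
import cv2
for n in("scene","top"):
    cv2.imwrite(f"pics/{n}0b.png",cv2.resize(cv2.imread(f"pics/{n}0.png"),(800,600),interpolation=cv2.INTER_CUBIC))
E
```

```text
(no output)
```

View pics/scene0b.png

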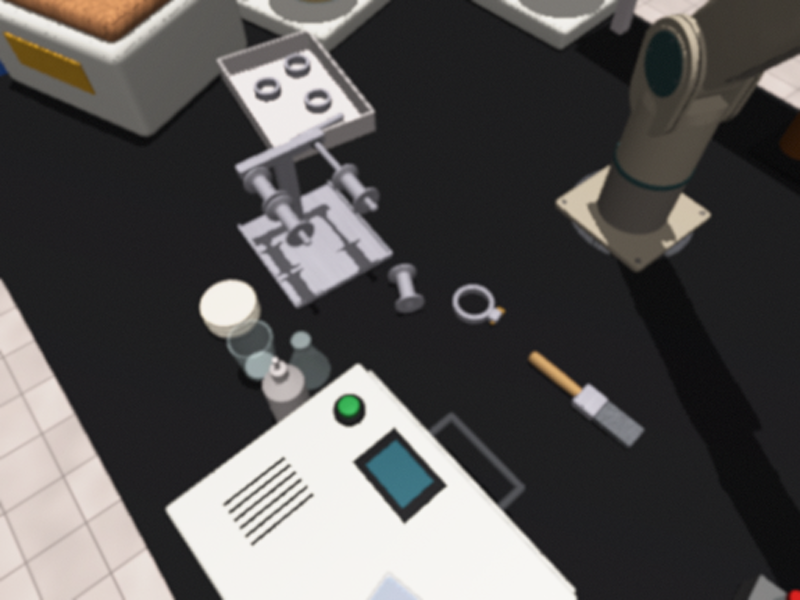

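View pics/top0b.png

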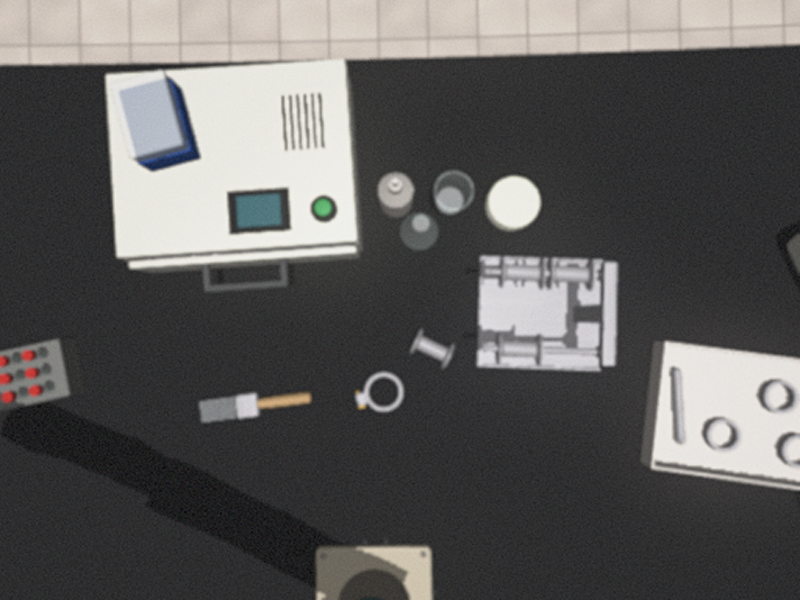

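The scene view shows two spools on the far bar, one on the near bar (outer place), spool e at (405,290), and the steriliser and handle at the bottom. In the top view:
- Crossbeam: (609,262–367).
- Spool e: (432,349).
- Handle: (205–288,287).
- Button: (323,208).

I'll crop for precision.

```bash
cat > h.py <<'E'
import numpy as np,cv2
from cell import sensors,get_image,camera_params
def bp(n,uv,z):
    """pixels (native) -> world points on the plane at height z"""
    c=camera_params(n);R=cv2.Rodrigues(c["rvec"])[0];t=c["tvec"]
    p=cv2.undistortPoints(np.array(uv,float).reshape(-1,1,2),c["mtx"],c["D"])[:,0]
    d=np.c_[p,np.ones(len(p))]@R; o=-R.T@t
    return o+d*((z-o[2])/d[:,2])[:,None]
def pj(n,P):
    c=camera_params(n);return cv2.projectPoints(np.array(P,float).reshape(-1,1,3),c["rvec"],c["tvec"],c["mtx"],c["D"])[0][:,0]
def crop(n,u0,v0,u1,v1,k,name,pts=None,img=None):
    """crop with grid ticks every 10 px in native coordinates"""
    im=get_image(n) if img is None else img
    im=cv2.resize(im[v0:v1,u0:u1],None,fx=k,fy=k,interpolation=cv2.INTER_CUBIC)
    for u in range(-(-u0//10)*10,u1,10):
        x=int((u-u0+.5)*k);cv2.line(im,(x,0),(x,6 if u%50 else 14),(0,255,255),1)
        if u%20==0: cv2.putText(im,str(u),(x-10,24),0,.35,(0,255,255),1)
    for v in range(-(-v0//10)*10,v1,10):
        y=int((v-v0+.5)*k);cv2.line(im,(0,y),(6 if v%50 else 14,y),(0,255,255),1)
        if v%20==0: cv2.putText(im,str(v),(15,y+4),0,.35,(0,255,255),1)
    for p in ([] if pts is None else pts):
        cv2.circle(im,(int((p[0]-u0+.5)*k),int((p[1]-v0+.5)*k)),3,(0,0,255),1)
    cv2.imwrite("pics/"+name,im)
def tool(dx,dy,dz):
    """world shift (mm) -> tool shift in cm at the present yaw"""
    y=sensors.read_state()["tool_rot"][2];c,s=np.cos(y),np.sin(y)
    return np.round([(c*dx+s*dy)/10,(s*dx-c*dy)/10,-dz/10],2)
E
python3 - <<'E'
from h import *
a=cv2.imread("pics/top0.png")
crop("top",255,155,405,245,5.3,"t_stand.png",img=a)
crop("top",65,120,240,190,4.5,"t_ster.png",img=a)
E
```

```text
(no output)
```

View pics/t_stand.png

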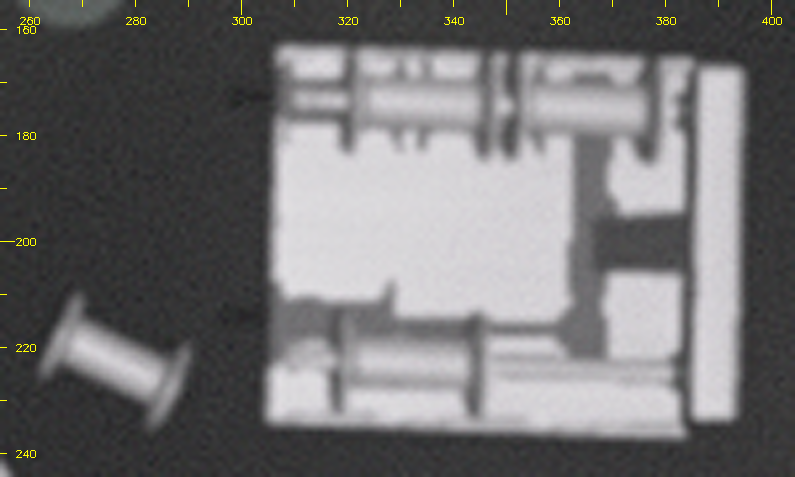

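View pics/t_ster.png

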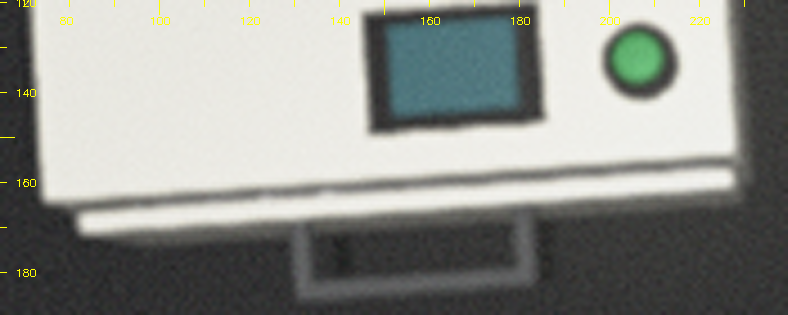

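The crops show (native px): crossbeam centre line (390.6,167)–(389.2,233.5); spools on the far bar with flanges at u≈320/345.6 and 352/377; one spool on the near bar at u≈319/344.7, v≈222.4; spool e flanges at (266.2,217.7) and (286.6,227.7). The handle runs (130.7,183.9)–(183.4,180.8), with the button at (206.3,132.2).

```bash
python3 - <<'E'
from h import *
np.set_printoptions(precision=1,suppress=True)
f=lambda n,uv,z:print(n,*bp("top",uv,z)[:,:2])
f("beam",[(390.6,167),(389.2,233.5)],180)
f("d",[(320,173.6),(345.6,173.6)],168)
f("c",[(352,174.3),(377,174.3)],168)
f("b",[(319,222.4),(344.7,222.4)],168)
f("e",[(266.2,217.7),(286.6,227.7)],25)
f("front_top",[(74,164.6),(228.3,154.4)],150)
f("panel",[(81.8,171.7),(228.3,161.3)],116)
f("handle",[(130.7,183.9),(183.4,180.8)],110)
f("button",[(206.3,132.2)],156)
# scene cross-check (800px coords/1.5625-.2)
g=lambda n,uv,z:print("scene",n,*bp("scene",np.array(uv)/1.5625-.2,z)[:,:2])
g("button",[(348,406)],156); g("handle",[(453,416),(521,489)],110); g("e",[(403,270),(408,304)],25); g("beam",[(238,166),(341,120)],180)
E
```

```text
beam [ 592.6 -385.9] [ 432.1 -376.9]
d [ 581.4 -217.3] [ 579.9 -280. ]
c [ 577.8 -295.6] [ 576.4 -356.4]
b [ 461.4 -211.5] [ 460.2 -274.1]
e [470.5 -85.8] [ 441.2 -142.5]
front_top [619. 398.] [636.5   9.3]
panel [603.8 393.5] [622.7  12. ]
handle [569.6 269.1] [574.7 131.1]
button [693.   63.2]
scene button [689.2  57.2]
scene handle [575.3 139.7] [572.  268.8]
scene e [ 437.4 -146.2] [474.8 -85. ]
scene beam [ 588.9 -388.9] [ 393.3 -374.8]
```

```bash
cat >> h.py <<'E'
def go(x,y,z,yaw=None):
    """tool-axes shift (cm) and turn (deg) from the present pose to a world target"""
    s=sensors.read_state();p=s["eef_pos"];w=s["tool_rot"][2]
    d=0 if yaw is None else -np.degrees((yaw-w+np.pi)%(2*np.pi)-np.pi)
    print("at",p.round(1),"yaw",round(w,3),"->",tool(x-p[0],y-p[1],z-p[2]),"turn",round(d,1),"F",s["force"].round(1),"w",round(s["width"],1))
E
python3 -c "
from h import *
go(572.5,201,190,1.616)"
```

```text
at [286.4 582.9 230.5] yaw 2.685 -> [-42.52 -21.65   4.05] turn 61.2 F [ 0.2 -0.3 -0.5] w 85.5
```

```bash
python3 -m inch '[[[-5,-2.5,0.5,7],[-9,-4.5,1,14],[-13,-6.5,1.5,21],[-17,-8.5,2,28],[-21,-10.5,2,35],[-24.5,-12.5,2,42],[-28,-14.5,2,49],[-31,-16,2,56]]]' 3.6; python3 -c "
from h import *
go(572.5,201,150,1.616)"
```

```text
clock: 0.77
eef_pos: [485.0, 314.4, 211.0]
tool_rot: [-3.141, 0.0, 1.702]
force: [1.3, 0.1, 0.0]
width: 36.0
gripper_force: 0.0
at [485.  314.4 211. ] yaw 1.702 -> [-12.39   7.2    6.1 ] turn 4.9 F [1.3 0.1 0. ] w 36.0
```

```bash
python3 -m inch '[[[-3,1.8,1,2],[-6,3.6,2.5,4],[-9,5.4,4,5],[-12.4,7.2,6,5],[-12.4,7.2,6,5],[-12.4,7.2,6,5]]]' ; python3 -c "
from h import *
go(572.5,201,85,1.616)
im=get_image('top');crop('top',90,120,240,215,5,'h1.png',img=im,pts=pj('top',[[572.5,201,104]]))"
```

```text
clock: 1.27
eef_pos: [573.2, 199.3, 149.7]
tool_rot: [-3.139, 0.003, 1.614]
force: [0.7, 0.9, 0.1]
width: 35.9
gripper_force: 0.0
at [573.2 199.3 149.7] yaw 1.614 -> [ 0.17 -0.06  6.47] turn -0.1 F [0.7 0.9 0.1] w 35.9
```

View pics/h1.png

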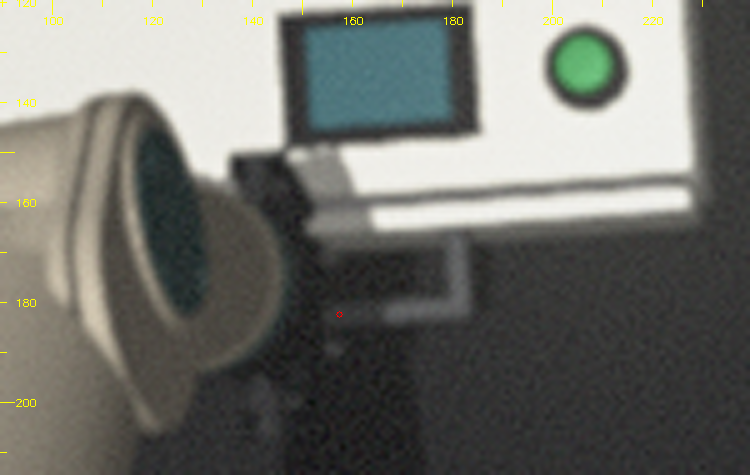

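The forearm hides the gripper. The handle bar is still in line with my estimate, the red mark at (157,182), so I'll descend with care.

```bash
python3 -m inch '[[[0.1,0,1.5,0],[0.1,0,3,0],[0.1,0,4.5,0],[0.1,0,6,0],[0.1,0,6.5,0],[0.1,0,6.5,0]]]' && python3 -m inch '[[[0,0,0,0],[0,0,0,0],[0,0,0,0],[0,0,0,0],[0,0,0,0]]]' 0
```

```text
clock: 1.82
eef_pos: [571.1, 206.1, 85.5]
tool_rot: [-3.139, -0.0, 1.623]
force: [0.2, 0.5, -0.3]
width: 35.8
gripper_force: 0.0
clock: 2.23
eef_pos: [573.0, 205.2, 87.5]
tool_rot: [3.14, -0.001, 1.621]
force: [-2.0, 1.1, 6.2]
width: 9.7
gripper_force: 58.7
```

```bash
python3 -m inch '[[[0,-0.5,0,0],[0,-1,0,0],[0,-2,0,0],[0,-3,0,0],[0,-4,0,0],[0,-5,0,0],[0,-6,0,0],[0,-7,0,0]]]' && python3 -m inch '[[[0,-1,0,0],[0,-2,0,0],[0,-3,0,0],[0,-4,0,0],[0,-5,0,0],[0,-6,0,0],[0,-6.8,0,0],[0,-7.4,0,0]]]'
```

```text
clock: 2.9
eef_pos: [504.5, 201.9, 87.5]
tool_rot: [3.136, -0.002, 1.62]
force: [3.2, 3.6, 5.0]
width: 10.2
gripper_force: 59.6
clock: 3.57
eef_pos: [430.1, 198.3, 87.5]
tool_rot: [3.137, -0.002, 1.62]
force: [2.6, 2.4, 6.8]
width: 9.9
gripper_force: 59.8
```

```bash
python3 -m inch '[[[0,-0.3,0,0],[0,-0.6,0,0],[0,-0.9,0,0],[0,-1.2,0,0],[0,-1.2,0,0]]]' && python3 -c "
from h import *
go(418,198,85)"
```

```text
clock: 3.98
eef_pos: [417.9, 197.6, 87.5]
tool_rot: [3.138, -0.002, 1.621]
force: [-0.2, 3.0, 9.7]
width: 9.8
gripper_force: 60.1
at [417.9 197.6  87.5] yaw 1.621 -> [0.04 0.02 0.25] turn 0 F [-0.2  3.   9.7] w 9.8
```

```bash
python3 -m inch '[[[0,-0.3,0,0],[0,-0.6,0,0],[0,-0.6,0,0]]]' ; python3 -m inch '[[[0,0,0,0],[0,0,0,0],[0,0,0,0]]]' 4 ; python3 -m inch '[[[0,0,-2,0],[0,0,-4,0],[0,0,-7,0],[0,0,-11,0],[0,0,-13,0],[0,0,-13,0]]]'
```

```text
clock: 4.23
eef_pos: [414.6, 197.5, 87.5]
tool_rot: [3.133, -0.002, 1.62]
force: [6.9, 2.8, 3.5]
width: 9.7
gripper_force: 59.6
clock: 4.48
eef_pos: [409.7, 195.6, 86.1]
tool_rot: [-3.139, 0.001, 1.62]
force: [1.0, 0.0, 0.4]
width: 39.7
gripper_force: 0.0
clock: 4.98
eef_pos: [412.6, 196.9, 220.0]
tool_rot: [3.136, -0.003, 1.62]
force: [-0.2, 0.4, -0.2]
width: 40.3
gripper_force: 0.0
```

```bash
python3 -c "
from h import *
go(456,-115,110,1.094)"
```

```text
at [412.6 196.9 220. ] yaw 1.62 -> [-31.36   2.8   11.  ] turn 30.1 F [-0.2  0.4 -0.2] w 40.3
```

```bash
python3 -m inch '[[[-4,0.4,0,4],[-8,0.8,0,8],[-12,1.2,1,12],[-16,1.6,3,17],[-20,2,5,22],[-24,2.3,7,26],[-28,2.6,9,30],[-31.4,2.8,10,30]]]' 5.2;  python3 -m inch '[[[0,0,1,0],[0,0,1,0],[0,0,1,0]]]'; python3 -c "
from h import *
im=get_image('top');cv2.imwrite('pics/t2.png',im);cv2.imwrite('pics/s2.png',get_image('scene'))
k=cv2.resize(im[100:270,70:320],None,fx=3.2,fy=3.2,interpolation=2)
crop('top',70,100,320,270,3.2,'t2b.png',img=im,pts=[*pj('top',[[543,200,76]]),*pj('top',[[456,-115,25]])])
go(456,-115,6,1.094)"
```

```text
clock: 5.65
eef_pos: [451.6, -110.6, 116.1]
tool_rot: [-3.137, 0.001, 1.094]
force: [-0.2, 0.4, 0.7]
width: 52.4
gripper_force: 0.0
clock: 5.9
eef_pos: [451.9, -109.5, 107.4]
tool_rot: [-3.137, 0.001, 1.095]
force: [0.2, 0.1, 0.5]
width: 52.0
gripper_force: 0.0
at [ 453.2 -108.3  108.5] yaw 1.099 -> [-0.47  0.55 10.25] turn 0.3 F [-0.7  0.2  0.8] w 51.9
```

View pics/t2b.png

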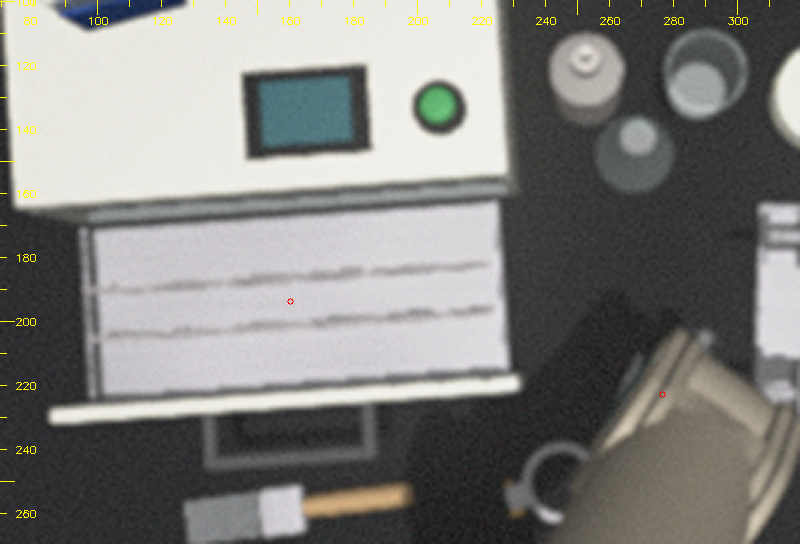

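The combs run between (95,338)–(492,309) and (90,290)–(488,265) in the crop, and their middle falls on my predicted rack point (290,301). The drawer is fully out. Next I'll take e.

```bash
python3 -c "
from h import *
n=lambda a:(70+a[0]/3.2-.5,100+a[1]/3.2-.5)
P=bp('top',[n(p) for p in [(95,338),(492,309),(90,290),(488,265)]],83);print(P.round(0));print(P.mean(0))
print(bp('top',[n((208,460)),n((374,450))],110).round(1), bp('top',[n((50,417)),n((520,383))],116).round(1))"
python3 -m inch '[[[-0.5,0.5,3,0],[-0.5,0.5,6,0],[-0.5,0.5,8.5,0],[-0.5,0.5,9.7,0],[-0.5,0.5,10.2,0],[-0.5,0.5,10.2,0]]]'; python3 -m inch '[[[0,0,0,0],[0,0,0,0],[0,0,0,0],[0,0,0,0],[0,0,0,0]]]' 0;
```

```text
[[516. 362.  83.]
 [533.  30.  83.]
 [556. 366.  83.]
 [570.  32.  83.]]
[543.84102324 197.55640287  83.        ]
[[414.7 260.7 110. ]
 [419.7 125.6 110. ]] [[452.9 385.7 116. ]
 [471.8   5.3 116. ]]
clock: 6.5
eef_pos: [455.5, -114.6, 5.8]
tool_rot: [-3.14, -0.0, 1.1]
force: [0.3, -0.0, 0.8]
width: 51.7
gripper_force: 0.0
clock: 6.92
eef_pos: [456.6, -115.8, 7.5]
tool_rot: [3.141, -0.002, 1.098]
force: [0.0, 2.8, 7.0]
width: 24.1
gripper_force: 59.3
```

```bash
python3 -m inch '[[[0,0,-1,0],[0,0,-3,0],[0,0,-6,0],[0,0,-9,0],[0,0,-12,0],[0,0,-14.5,0],[0,0,-16.5,0],[0,0,-16.5,0]]]'; python3 -c "
from h import *
go(540.5,262.9,165,0.047)"
```

```text
clock: 7.58
eef_pos: [457.9, -117.3, 175.0]
tool_rot: [3.135, -0.002, 1.097]
force: [0.7, -0.2, -1.7]
width: 24.1
gripper_force: 59.4
at [ 457.9 -117.3  175. ] yaw 1.097 -> [ 37.59 -10.02   1.  ] turn 60.1 F [ 0.7 -0.2 -1.7] w 24.1
```

```bash
python3 -m inch '[[[3,-0.8,0,6],[6.5,-1.7,0,12],[10,-2.6,0,18],[13.5,-3.5,0,24],[17,-4.4,0,30],[20.5,-5.3,0,36],[24,-6.2,0,42],[27.5,-7.2,0,49]]]';python3 -c "
from h import *
go(540.5,262.9,165,0.047)"
```

```text
clock: 8.25
eef_pos: [516.9, 162.8, 170.6]
tool_rot: [3.141, 0.001, 0.236]
force: [1.4, -0.7, -0.7]
width: 24.1
gripper_force: 59.4
at [516.9 162.8 170.6] yaw 0.236 -> [ 4.63 -9.18  0.56] turn 10.8 F [ 1.4 -0.7 -0.7] w 24.1
```

```bash
python3 -m inch '[[[1.5,-3,0.3,4],[3,-6,0.3,8],[4,-8.2,0.3,10.8],[4.6,-9.2,0.5,10.8],[4.6,-9.2,0.5,10.8],[4.6,-9.2,0.5,10.8],[4.6,-9.2,0.5,10.8]]]';python3 -c "
from h import *
go(540.5,262.9,57,0.047)
im=get_image('top');a=get_image('scene');cv2.imwrite('pics/s3.png',a)
crop('scene',150,190,400,384,3.1,'s3b.png',img=a)"
```

```text
clock: 8.83
eef_pos: [539.8, 258.6, 166.3]
tool_rot: [3.14, 0.001, 0.05]
force: [0.4, -0.2, -1.2]
width: 24.1
gripper_force: 59.4
at [539.8 258.6 166.3] yaw 0.05 -> [ 0.09 -0.43 10.93] turn 0.2 F [ 0.4 -0.2 -1.2] w 24.1
```

View pics/s3b.png

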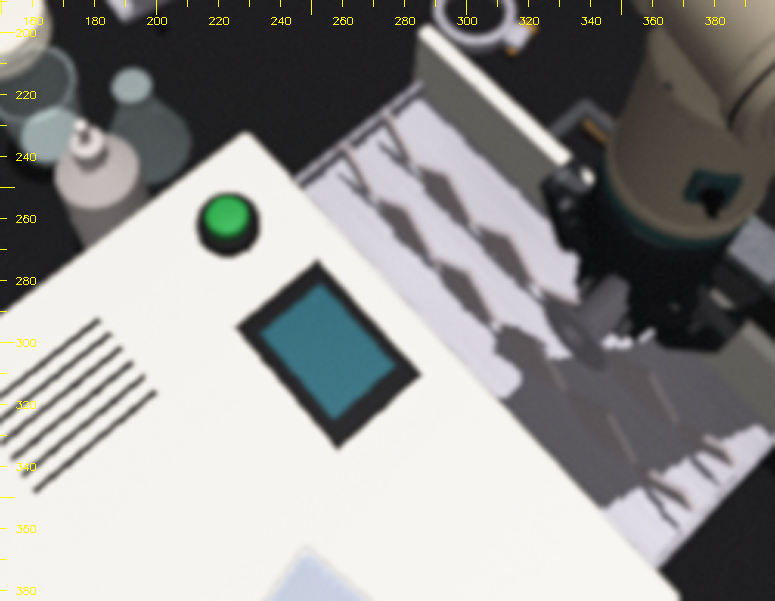

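```bash
python3 -c "
from h import *
o=np.array([543.5,199]);x=np.array([.999,.047]);y=np.array([-.047,.999])
for c in(20.5,-20.5):
  for z,v in((90,[-160,-96,-32,32,96]),(58,[-128,-64,0])):
    P=[[*(o+x*c+y*a),z] for a in v]; print(c,z,((pj('scene',P)-[150,190]+.5)*3.1).round().tolist())"
```

```text
20.5 90 [[349.0, 146.0], [408.0, 206.0], [470.0, 271.0], [537.0, 339.0], [608.0, 412.0]]
20.5 58 [[377.0, 194.0], [435.0, 255.0], [498.0, 320.0]]
-20.5 90 [[390.0, 114.0], [449.0, 172.0], [512.0, 235.0], [578.0, 301.0], [650.0, 372.0]]
-20.5 58 [[417.0, 162.0], [476.0, 221.0], [538.0, 284.0]]
```

The combs' notch bottoms sit at crop (435,262), (495,322), (478,225) and (540,290). These match the predictions to about 2–3 mm, so I'll lower e into notch +1.

```bash
python3 -m inch '[[[0.1,-0.4,2,0],[0.1,-0.4,4,0],[0.1,-0.4,6,0],[0.1,-0.4,7.5,0],[0.1,-0.4,8.5,0],[0.1,-0.4,9,0],[0.1,-0.4,9,0]]]';python3 -m inch '[[[0,0,0.5,0],[0,0,1,0],[0,0,1.5,0],[0,0,1.8,0],[0,0,1.8,0]]]'
```

```text
clock: 9.52
eef_pos: [540.6, 264.7, 75.8]
tool_rot: [3.141, 0.001, 0.052]
force: [0.1, -0.3, -1.7]
width: 24.5
gripper_force: 59.4
clock: 9.93
eef_pos: [541.7, 264.1, 58.8]
tool_rot: [3.14, -0.002, 0.052]
force: [1.1, -2.4, 0.6]
width: 24.2
gripper_force: 59.5
```

```bash
python3 -m inch '[[[0,0,0.1,0],[0,0,0.1,0],[0,0,0.1,0],[0,0,0.1,0]]]' 4.2;python3 -m inch '[[[0,0,-1,0],[0,0,-3,0],[0,0,-6,0],[0,0,-9,0],[0,0,-12,0],[0,0,-15,0],[0,0,-17,0],[0,0,-17,0]]]' ; python3 -c "
from h import *
go(580.3,-249,215,1.54)"
```

```text
clock: 10.27
eef_pos: [540.8, 265.9, 57.5]
tool_rot: [-3.141, 0.0, 0.053]
force: [0.6, -0.3, -0.6]
width: 42.1
gripper_force: 0.0
clock: 10.93
eef_pos: [543.6, 265.4, 233.0]
tool_rot: [-3.139, -0.008, 0.053]
force: [0.9, -0.7, 0.0]
width: 42.1
gripper_force: 0.0
at [543.6 265.4 233. ] yaw 0.053 -> [ 0.96 51.56  1.8 ] turn -85.2 F [ 0.9 -0.7  0. ] w 42.1
```

```bash
python3 -m inch '[[[0,3,0,-6],[0,6.5,0,-13],[0,10,0,-20],[0,13.5,0,-27],[0,17,0,-34],[0,20.5,0,-41],[0.2,24,0,-48],[0.4,27.5,0,-55]]]' 5;python3 -c "
from h import *
go(580.3,-249,215,1.54)"
```

```text
clock: 11.6
eef_pos: [558.8, -10.6, 227.6]
tool_rot: [-3.141, -0.0, 1.019]
force: [0.5, 0.8, 0.1]
width: 50.1
gripper_force: 0.0
at [558.8 -10.6 227.6] yaw 1.019 -> [-19.18  14.33   1.26] turn -29.9 F [0.5 0.8 0.1] w 50.1
```

```bash
python3 -m inch '[[[-2.5,1.9,0,-5],[-5,3.8,0,-10],[-8,6,0,-15],[-11,8.2,0,-20],[-14,10.4,0,-25],[-17,12.6,0,-30],[-19.2,14.3,1.2,-30],[-19.2,14.3,1.2,-30]]]';python3 -m inch '[[[0,0,0,0],[0,0,0,0],[0,0,0,0]]]';python3 -c "
from h import *
go(580.3,-249,147,1.54)
im=get_image('top');a=get_image('scene');cv2.imwrite('pics/t4.png',im);cv2.imwrite('pics/s4.png',a)
A=cv2.resize(a[60:220,120:300],None,fx=3,fy=3,interpolation=2);B=cv2.resize(im[100:260,70:150],None,fx=3,fy=3,interpolation=2)
cv2.imwrite('pics/j4.png',np.hstack([A,B]))"
```

```text
clock: 12.27
eef_pos: [576.3, -256.0, 214.4]
tool_rot: [-3.14, 0.005, 1.527]
force: [-0.5, -0.3, -0.0]
width: 50.6
gripper_force: 0.0
clock: 12.52
eef_pos: [579.4, -245.6, 215.4]
tool_rot: [-3.141, -0.001, 1.538]
force: [-0.1, 0.2, -0.5]
width: 49.9
gripper_force: 0.0
at [ 579.4 -245.6  215.4] yaw 1.538 -> [-0.34  0.1   6.84] turn -0.1 F [-0.1  0.2 -0.5] w 49.9
```

View pics/j4.png

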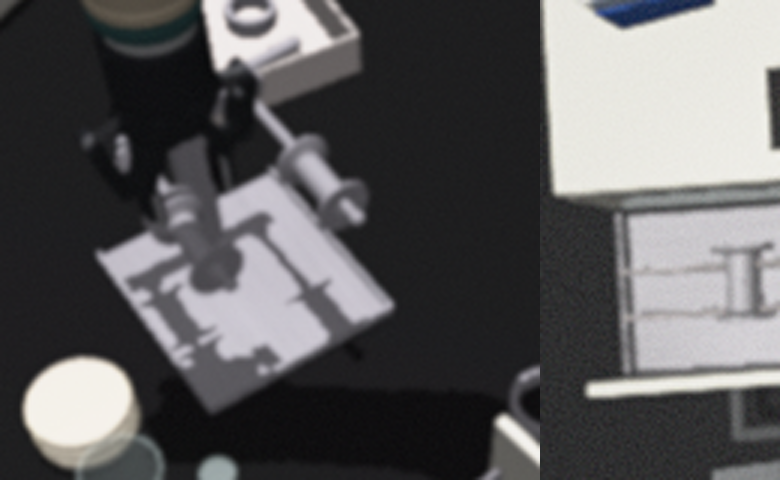

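Spool e is seated in its notch (right crop at (745,280)). The gripper is over spool d, and spool c's flange is further along the bar. Next I'll descend on d.

```bash
python3 -m inch '[[[-0.3,0.1,1.5,0.7],[-0.3,0.1,3,0.7],[-0.3,0.1,4.5,0.7],[-0.3,0.1,6,0.7],[-0.3,0.1,6.8,0.7],[-0.3,0.1,6.9,0.7],[-0.3,0.1,6.9,0.7]]]';python3 -m inch '[[[0,0,0,0],[0,0,0,0],[0,0,0,0],[0,0,0,0],[0,0,0,0]]]' 0
```

```text
clock: 13.2
eef_pos: [580.1, -250.0, 146.4]
tool_rot: [-3.141, -0.0, 1.525]
force: [0.0, 0.2, 0.1]
width: 50.4
gripper_force: 0.0
clock: 13.62
eef_pos: [580.8, -251.0, 147.7]
tool_rot: [3.139, 0.0, 1.524]
force: [-0.1, 1.5, 5.4]
width: 24.1
gripper_force: 59.4
```

```bash
python3 -m inch '[[[0,0,-0.2,0],[0,0,-0.4,0],[0,0,-0.55,0],[0,0,-0.55,0],[0,0,-0.55,0]]]'; python3 -m inch '[[[1,0,-0.05,0],[2,0,-0.05,0],[3,0,-0.05,0],[4,0,-0.05,0]]]'
```

```text
clock: 14.03
eef_pos: [579.7, -250.6, 151.7]
tool_rot: [-3.141, -0.0, 1.524]
force: [-0.4, 0.2, -2.3]
width: 24.3
gripper_force: 63.9
clock: 14.37
eef_pos: [581.9, -208.6, 152.2]
tool_rot: [-3.141, -0.001, 1.525]
force: [-0.4, -0.2, -2.3]
width: 24.3
gripper_force: 63.9
```

```bash
python3 -m inch '[[[1,0,0,0],[2,0,0,0],[3,0,0,0],[4,0,0,0],[5,0,0,0],[6,0,0,0],[7,0,0,0],[8,0,0,0]]]'; python3 -m inch '[[[1,0,-0.5,0],[2,0,-1.5,0],[3,0,-2.5,0]]]';python3 -c "
from h import *
go(543.5,199,170,0.047)"
```

```text
clock: 15.03
eef_pos: [585.6, -129.8, 152.5]
tool_rot: [3.142, -0.0, 1.524]
force: [0.6, -0.6, -2.3]
width: 24.2
gripper_force: 63.9
clock: 15.28
eef_pos: [586.9, -99.9, 178.3]
tool_rot: [-3.141, 0.0, 1.524]
force: [0.2, -0.6, -1.6]
width: 24.2
gripper_force: 63.9
at [586.9 -99.9 178.3] yaw 1.524 -> [29.66 -5.73  0.83] turn 84.6 F [ 0.2 -0.6 -1.6] w 24.2
```

```bash
python3 -m inch '[[[2.5,-0.5,-0.5,7],[5,-1,-0.5,14],[7.5,-1.5,-0.5,21],[10,-2,-0.5,28],[12.5,-2.5,-0.5,35],[15,-3,-0.5,42],[17.5,-3.5,-0.5,49],[20,-4,-0.5,56]]]';python3 -c "
from h import *
go(543.5,199,165,0.047)"
```

```text
clock: 15.95
eef_pos: [556.5, 102.8, 183.8]
tool_rot: [-3.142, -0.002, 0.541]
force: [0.3, 0.4, -2.0]
width: 23.7
gripper_force: 63.9
at [556.5 102.8 183.8] yaw 0.541 -> [ 3.84 -8.91  1.88] turn 28.3 F [ 0.3  0.4 -2. ] w 23.7
```

```bash
python3 -m inch '[[[1,-2.2,0,7],[2,-4.4,0,14],[3,-6.6,0.5,21],[3.8,-8.9,1,28.3],[3.8,-8.9,1.5,28.3],[3.8,-8.9,1.9,28.3],[3.8,-8.9,1.9,28.3],[3.8,-8.9,1.9,28.3]]]';python3 -m inch '[[[0,0,0,0],[0,0,0,0],[0,0,0,0]]]';python3 -c "
from h import *
go(543.5,199,57,0.047)"
```

```text
clock: 16.62
eef_pos: [542.8, 195.6, 164.2]
tool_rot: [3.142, -0.001, 0.052]
force: [-0.6, -0.9, -1.9]
width: 24.2
gripper_force: 63.9
clock: 16.87
eef_pos: [542.9, 195.9, 164.0]
tool_rot: [-3.141, -0.001, 0.052]
force: [0.7, 0.8, -1.8]
width: 24.4
gripper_force: 63.9
at [542.9 195.9 164. ] yaw 0.052 -> [ 0.08 -0.31 10.7 ] turn 0.3 F [ 0.7  0.8 -1.8] w 24.4
```

```bash
python3 -m inch '[[[0,-0.3,2,0],[0,-0.3,4,0],[0,-0.3,6,0],[0,-0.3,7.5,0],[0,-0.3,8.5,0],[0,-0.3,8.9,0],[0,-0.3,8.9,0]]]';python3 -m inch '[[[0,0,0.5,0],[0,0,1,0],[0,0,1.5,0],[0,0,1.7,0],[0,0,1.7,0]]]'
```

```text
clock: 17.45
eef_pos: [542.2, 199.2, 74.0]
tool_rot: [3.141, 0.001, 0.052]
force: [0.4, -0.0, -1.9]
width: 24.3
gripper_force: 63.9
clock: 17.87
eef_pos: [543.1, 200.0, 58.3]
tool_rot: [-3.14, -0.002, 0.053]
force: [-0.0, 0.6, 3.6]
width: 24.5
gripper_force: 64.7
```

```bash
python3 -m inch '[[[0,0,0.1,0],[0,0,0.1,0],[0,0,0.1,0],[0,0,0.1,0]]]' 4.2;python3 -m inch '[[[0,0,-1,0],[0,0,-3,0],[0,0,-6,0],[0,0,-9,0],[0,0,-12,0],[0,0,-15,0],[0,0,-17,0],[0,0,-17,0]]]' ; python3 -c "
from h import *
go(576.7,-326,225,1.526)"
```

```text
clock: 18.2
eef_pos: [542.3, 199.5, 56.4]
tool_rot: [3.142, 0.0, 0.053]
force: [-0.5, -0.6, 0.1]
width: 41.8
gripper_force: 0.0
clock: 18.87
eef_pos: [545.0, 199.2, 231.6]
tool_rot: [-3.14, -0.008, 0.052]
force: [0.4, 0.1, -0.3]
width: 41.9
gripper_force: 0.0
at [545.  199.2 231.6] yaw 0.052 -> [ 0.42 52.61  0.66] turn -84.4 F [ 0.4  0.1 -0.3] w 41.9
```

```bash
python3 -m inch '[[[0,3,0,-6],[0,6.5,0,-13],[0,10,0,-20],[0,13.5,0,-27],[0,17,0,-34],[0,20.5,0,-41],[0.2,24,0,-48],[0.4,27.5,0,-55]]]' 5;python3 -c "
from h import *
go(576.7,-326,220,1.526)"
```

```text
clock: 19.53
eef_pos: [560.2, -76.5, 226.4]
tool_rot: [-3.141, 0.0, 1.018]
force: [0.6, 0.4, 0.2]
width: 50.0
gripper_force: 0.0
at [560.2 -76.5 226.4] yaw 1.018 -> [-20.37  14.5    0.64] turn -29.1 F [0.6 0.4 0.2] w 50.0
```

```bash
python3 -m inch '[[[-2.5,1.8,0,-5],[-5,3.6,0,-10],[-8,5.7,0,-15],[-11,7.8,0,-20],[-14,10,0,-25],[-17,12.1,0,-29],[-20.4,14.5,0.6,-29],[-20.4,14.5,0.6,-29]]]';python3 -m inch '[[[0,0,0,0],[0,0,0,0],[0,0,0,0],[0,0,0,0]]]';python3 -c "
from h import *
go(576.7,-326,147,1.526)
im=get_image('top');a=get_image('scene')
A=cv2.resize(a[60:220,120:300],None,fx=3,fy=3,interpolation=2);B=cv2.resize(im[100:260,70:150],None,fx=3,fy=3,interpolation=2)
cv2.imwrite('pics/j5.png',np.hstack([A,B]))"
```

```text
clock: 20.2
eef_pos: [571.9, -335.9, 220.0]
tool_rot: [-3.14, 0.008, 1.508]
force: [-0.2, -2.2, 1.1]
width: 50.1
gripper_force: 0.0
clock: 20.53
eef_pos: [576.4, -322.6, 220.4]
tool_rot: [-3.142, -0.001, 1.521]
force: [-1.1, 0.2, 0.6]
width: 49.9
gripper_force: 0.0
at [ 576.4 -322.6  220.4] yaw 1.521 -> [-0.34  0.05  7.34] turn -0.3 F [-1.1  0.2  0.6] w 49.9
```

View pics/j5.png

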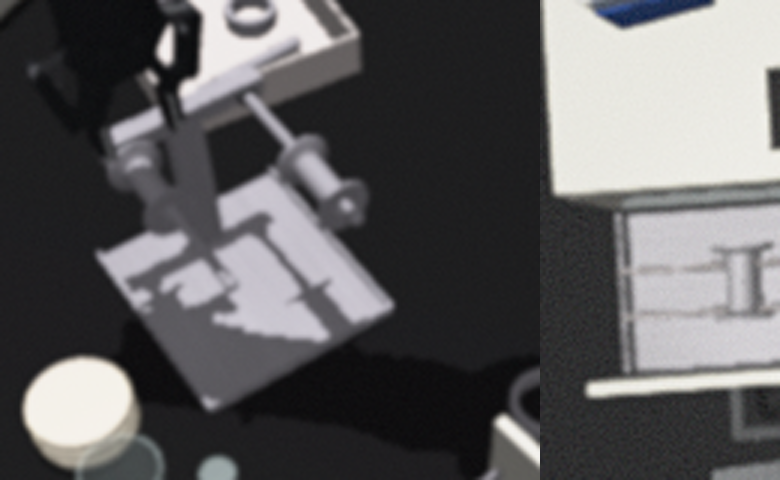

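Only c is left on the far bar at (150,185), with b on the near bar. The gripper is behind and above c, as expected from its height. I'll descend.

```bash
python3 -m inch '[[[-0.3,0.05,1.5,0],[-0.3,0.05,3,0],[-0.3,0.05,4.5,0],[-0.3,0.05,6,0],[-0.3,0.05,7,0],[-0.3,0.05,7.4,0],[-0.3,0.05,7.4,0]]]';python3 -m inch '[[[0,0,0,0],[0,0,0,0],[0,0,0,0],[0,0,0,0],[0,0,0,0]]]' 0;python3 -m inch '[[[0,0,-0.2,0],[0,0,-0.4,0],[0,0,-0.55,0],[0,0,-0.55,0],[0,0,-0.55,0]]]'
```

```text
clock: 21.22
eef_pos: [575.9, -326.9, 145.6]
tool_rot: [-3.14, -0.001, 1.52]
force: [0.2, 0.3, 0.7]
width: 50.0
gripper_force: 0.0
clock: 21.63
eef_pos: [576.8, -328.2, 147.6]
tool_rot: [3.14, 0.001, 1.519]
force: [-0.3, 0.4, 5.5]
width: 23.7
gripper_force: 59.5
clock: 22.05
eef_pos: [576.0, -327.5, 151.7]
tool_rot: [-3.141, -0.0, 1.519]
force: [0.4, -0.2, -1.7]
width: 24.6
gripper_force: 58.9
```

```bash
python3 -m inch '[[[1,0,-0.05,0],[2,0,-0.05,0],[3.5,0,-0.05,0],[5,0,-0.05,0],[6.5,0,-0.05,0],[8,-0.05,-0.05,0],[9.5,-0.05,-0.05,0],[11,-0.1,-0.05,0]]]'; python3 -m inch '[[[1,0,0,0],[2,0,0,0],[3,0,0,0],[4,0,0,0],[5,0,0,0],[6,0,0,0],[7,0,0,0],[8,0,0,0]]]'; python3 -m inch '[[[1,0,0,0],[2,0,0,0],[4,0,-1,0],[7,0,-2.5,0]]]';python3 -c "
from h import *
go(546.5,135.1,165,0.047)"
```

```text
clock: 22.72
eef_pos: [581.1, -214.6, 152.4]
tool_rot: [-3.141, -0.001, 1.521]
force: [-0.5, -1.1, -2.5]
width: 24.4
gripper_force: 58.9
clock: 23.38
eef_pos: [585.0, -137.0, 152.4]
tool_rot: [-3.142, 0.0, 1.519]
force: [0.5, -0.4, -2.3]
width: 24.0
gripper_force: 59.0
clock: 23.72
eef_pos: [587.3, -70.0, 176.7]
tool_rot: [-3.139, 0.003, 1.514]
force: [0.9, -1.3, -1.6]
width: 24.2
gripper_force: 59.1
at [587.3 -70.  176.7] yaw 1.514 -> [20.25 -5.24  1.17] turn 84.1 F [ 0.9 -1.3 -1.6] w 24.2
```

```bash
python3 -m inch '[[[2,-0.5,-0.5,7],[4,-1,-0.5,14],[6,-1.5,-0.5,21],[8,-2,-0.5,28],[10.5,-2.6,-0.5,35],[13,-3.3,-0.5,42],[15.5,-4,-0.5,49],[18,-4.6,-0.5,56]]]';python3 -m inch '[[[0,0,0,7],[0,0,0,14],[0,0,0,21],[0,0,0,28],[0,0,0,28],[0,0,0,28]]]';python3 -c "
from h import *
go(546.5,135.1,57,0.047)"
```

```text
clock: 24.38
eef_pos: [551.4, 116.0, 182.5]
tool_rot: [-3.141, -0.0, 0.536]
force: [0.9, -0.0, -2.1]
width: 24.1
gripper_force: 59.1
clock: 24.88
eef_pos: [551.9, 114.7, 182.3]
tool_rot: [3.141, 0.0, 0.057]
force: [0.6, 0.4, -2.4]
width: 24.2
gripper_force: 59.3
at [551.9 114.7 182.3] yaw 0.057 -> [-0.42 -2.07 12.53] turn 0.6 F [ 0.6  0.4 -2.4] w 24.2
```

```bash
python3 -m inch '[[[-0.3,-1,1,0.5],[-0.6,-2.1,3,0.5],[-0.6,-2.1,5,0.5],[-0.6,-2.1,7,0.5],[-0.6,-2.1,9,0.5],[-0.6,-2.1,10.4,0.5],[-0.6,-2.1,10.8,0.5],[-0.6,-2.1,10.8,0.5]]]';python3 -m inch '[[[0,0,0.5,0],[0,0,1,0],[0,0,1.4,0],[0,0,1.6,0],[0,0,1.6,0]]]'
```

```text
clock: 25.55
eef_pos: [544.1, 135.0, 73.3]
tool_rot: [-3.142, 0.002, 0.045]
force: [-0.8, -0.8, -1.7]
width: 24.7
gripper_force: 59.2
clock: 25.97
eef_pos: [545.2, 135.7, 58.7]
tool_rot: [-3.14, -0.0, 0.045]
force: [0.7, 1.9, -1.8]
width: 24.4
gripper_force: 59.4
```

```bash
python3 -m inch '[[[0,0,0.1,0],[0,0,0.15,0],[0,0,0.15,0]]]';python3 -m inch '[[[0,0,0,0],[0,0,0,0],[0,0,0,0],[0,0,0,0]]]' 4.2;python3 -m inch '[[[0,0,-1,0],[0,0,-3,0],[0,0,-6,0],[0,0,-9,0],[0,0,-12,0],[0,0,-15,0],[0,0,-17,0],[0,0,-17,0]]]' ; python3 -c "
from h import *
go(460.8,-243,225,1.526)"
```

```text
clock: 26.22
eef_pos: [545.5, 136.0, 58.3]
tool_rot: [-3.139, -0.001, 0.045]
force: [-1.5, 2.5, 8.6]
width: 24.4
gripper_force: 60.6
clock: 26.55
eef_pos: [545.0, 134.5, 56.9]
tool_rot: [3.141, -0.0, 0.044]
force: [0.4, -0.8, 0.1]
width: 42.3
gripper_force: 0.0
clock: 27.22
eef_pos: [547.5, 134.0, 231.8]
tool_rot: [-3.141, -0.008, 0.043]
force: [0.9, -0.3, -0.1]
width: 41.8
gripper_force: 0.0
at [547.5 134.  231.8] yaw 0.043 -> [-10.3   37.29   0.68] turn -84.9 F [ 0.9 -0.3 -0.1] w 41.8
```

```bash
python3 -m inch '[[[-0.8,2.5,0,-7],[-1.6,5.5,0,-14],[-2.4,8.5,0,-21],[-3.2,11.5,0,-28],[-4,14.5,0,-35],[-4.8,17.5,0,-42],[-5.7,20.5,0,-49],[-6.5,23.5,0,-56]]]' 5;python3 -c "
from h import *
go(460.8,-243,220,1.526)"
```

```text
clock: 27.88
eef_pos: [489.2, -104.3, 226.9]
tool_rot: [-3.141, 0.0, 1.027]
force: [0.3, -0.7, 0.1]
width: 50.1
gripper_force: 0.0
at [ 489.2 -104.3  226.9] yaw 1.027 -> [-13.34   4.74   0.69] turn -28.6 F [ 0.3 -0.7  0.1] w 50.1
```

```bash
python3 -m inch '[[[-2,0.7,0,-6],[-4.5,1.6,0,-12],[-7,2.5,0,-18],[-9.5,3.4,0,-24],[-12,4.2,0.3,-28.6],[-13.3,4.7,0.6,-28.6],[-13.3,4.7,0.6,-28.6],[-13.3,4.7,0.6,-28.6]]]';python3 -m inch '[[[0,0,0,0],[0,0,0,0],[0,0,0,0]]]';python3 -c "
from h import *
go(460.8,-243,146.5,1.526)"
```

```text
clock: 28.55
eef_pos: [460.2, -241.2, 220.7]
tool_rot: [-3.141, -0.0, 1.518]
force: [0.0, 0.6, -0.0]
width: 50.1
gripper_force: 0.0
clock: 28.8
eef_pos: [461.5, -239.4, 220.9]
tool_rot: [-3.141, -0.001, 1.523]
force: [0.0, -0.3, 0.8]
width: 49.9
gripper_force: 0.0
at [ 461.5 -239.4  220.9] yaw 1.523 -> [-0.37 -0.05  7.44] turn -0.2 F [ 0.  -0.3  0.8] w 49.9
```

```bash
python3 -m inch '[[[-0.35,-0.05,1.5,0],[-0.35,-0.05,3,0],[-0.35,-0.05,4.5,0],[-0.35,-0.05,6,0],[-0.35,-0.05,7,0],[-0.35,-0.05,7.4,0],[-0.35,-0.05,7.4,0]]]';python3 -m inch '[[[0,0,0,0],[0,0,0,0],[0,0,0,0],[0,0,0,0],[0,0,0,0]]]' 0;python3 -m inch '[[[0,0,-0.2,0],[0,0,-0.4,0],[0,0,-0.58,0],[0,0,-0.58,0],[0,0,-0.58,0]]]'
```

```text
clock: 29.38
eef_pos: [460.1, -243.6, 146.2]
tool_rot: [-3.14, -0.001, 1.521]
force: [0.2, 0.2, 0.3]
width: 49.7
gripper_force: 0.0
clock: 29.8
eef_pos: [461.1, -244.6, 147.8]
tool_rot: [3.14, 0.001, 1.521]
force: [-0.0, 0.5, 6.2]
width: 24.3
gripper_force: 59.5
clock: 30.22
eef_pos: [460.1, -244.2, 152.6]
tool_rot: [-3.141, -0.0, 1.521]
force: [-0.4, 0.2, -1.9]
width: 24.3
gripper_force: 59.0
```

```bash
python3 -m inch '[[[1,0,0,0],[2.5,0,0,0],[4,0,0,0],[5.5,0,0,0],[7,0,0,0],[8.5,0,0,0],[10,0,0,0],[11.5,0,0,0]]]'; python3 -m inch '[[[1,0,0,0],[2,0,-0.5,0],[4,0,-2,0],[6,0,-3,0]]]';python3 -c "
from h import *
go(547.7,71.1,180,0.047)"
```

```text
clock: 30.88
eef_pos: [465.8, -127.7, 152.6]
tool_rot: [-3.141, -0.001, 1.521]
force: [-0.9, 0.1, -1.9]
width: 24.6
gripper_force: 59.0
clock: 31.22
eef_pos: [468.8, -69.0, 183.2]
tool_rot: [-3.141, 0.0, 1.519]
force: [-0.6, 0.8, -2.4]
width: 24.2
gripper_force: 59.3
at [468.8 -69.  183.2] yaw 1.519 -> [14.4   7.15  0.32] turn 84.3 F [-0.6  0.8 -2.4] w 24.2
```

```bash
python3 -m inch '[[[1.5,0.8,0,7],[3,1.5,0,14],[5,2.4,0,21],[7,3.4,0,28],[9,4.4,0,35],[11,5.4,0,42],[13,6.4,0,49],[14.4,7.1,0,56]]]';python3 -m inch '[[[0,0,0,7],[0,0,0,14],[0,0,0,21],[0,0,0,28],[0,0,0,28],[0,0,0,28]]]';python3 -c "
from h import *
go(547.7,71.1,58.4,0.047)"
```

```text
clock: 31.88
eef_pos: [547.8, 73.8, 182.4]
tool_rot: [-3.141, -0.0, 0.54]
force: [0.5, 0.3, -2.1]
width: 24.4
gripper_force: 59.2
clock: 32.38
eef_pos: [546.9, 71.2, 182.3]
tool_rot: [3.141, 0.001, 0.058]
force: [-0.4, -0.1, -2.4]
width: 24.4
gripper_force: 59.2
at [546.9  71.2 182.3] yaw 0.058 -> [ 0.08  0.02 12.39] turn 0.6 F [-0.4 -0.1 -2.4] w 24.4
```

```bash
python3 -m inch '[[[0.1,0,1,0.5],[0.1,0,3,0.5],[0.1,0,5,0.5],[0.1,0,7,0.5],[0.1,0,9,0.5],[0.1,0,10.4,0.5],[0.1,0,10.8,0.5],[0.1,0,10.8,0.5]]]';python3 -m inch '[[[0,0,0.5,0],[0,0,1,0],[0,0,1.4,0],[0,0,1.65,0],[0,0,1.65,0]]]'
```

```text
clock: 33.05
eef_pos: [547.3, 70.8, 73.5]
tool_rot: [-3.141, 0.002, 0.047]
force: [0.5, -0.4, -2.3]
width: 24.6
gripper_force: 59.2
clock: 33.47
eef_pos: [548.7, 72.0, 58.7]
tool_rot: [-3.139, -0.001, 0.047]
force: [-0.1, 2.6, -0.8]
width: 24.7
gripper_force: 59.5
```

```bash
python3 -m inch '[[[0,0,0.1,0],[0,0,0.15,0],[0,0,0.15,0]]]';python3 -m inch '[[[0,0,0,0],[0,0,0,0],[0,0,0,0],[0,0,0,0]]]' 4.2;python3 -m inch '[[[0,0,-1,0],[0,0,-3,0],[0,0,-6,0],[0,0,-9,0],[0,0,-12,0],[0,0,-15,0],[0,0,-17,0],[0,0,-17,0]]]' ; python3 -m inch '[[[-2,2,0,-7],[-4,5,0,-14],[-6,8,0,-21],[-8,11,0,-28],[-10,14,0,-35],[-12,17,0,-42],[-13,18,0,-49],[-13,18,0,-56]]]' 3.6; python3 -c "
from h import *
im=get_image('top');a=get_image('scene')
A=cv2.resize(a[190:384,230:430],None,fx=2.4,fy=2.4,interpolation=2);B=cv2.resize(im[140:240,85:235],None,fx=2.1,fy=2.1,interpolation=2)
B=cv2.copyMakeBorder(B,0,A.shape[0]-B.shape[0],0,0,0)
cv2.imwrite('pics/j6.png',np.hstack([A,B]))
go(414.6,193,150,1.616)"
```

```text
clock: 33.72
eef_pos: [549.3, 72.0, 58.5]
tool_rot: [-3.139, -0.002, 0.047]
force: [-2.5, 3.9, 11.7]
width: 24.6
gripper_force: 61.0
clock: 34.05
eef_pos: [548.2, 70.6, 56.7]
tool_rot: [3.141, -0.0, 0.046]
force: [0.0, 0.1, -0.7]
width: 41.8
gripper_force: 0.0
clock: 34.72
eef_pos: [550.6, 69.8, 231.5]
tool_rot: [3.141, -0.008, 0.045]
force: [-0.4, -0.0, -0.1]
width: 41.9
gripper_force: 0.0
clock: 35.38
eef_pos: [423.4, -118.4, 227.1]
tool_rot: [-3.141, 0.001, 1.022]
force: [-0.0, 0.4, -0.9]
width: 35.9
gripper_force: 0.0
at [ 425.8 -115.7  227. ] yaw 1.021 -> [ 25.73 -17.08   7.7 ] turn -34.1 F [-0.4 -0.   0.1] w 35.8
```

View pics/j6.png

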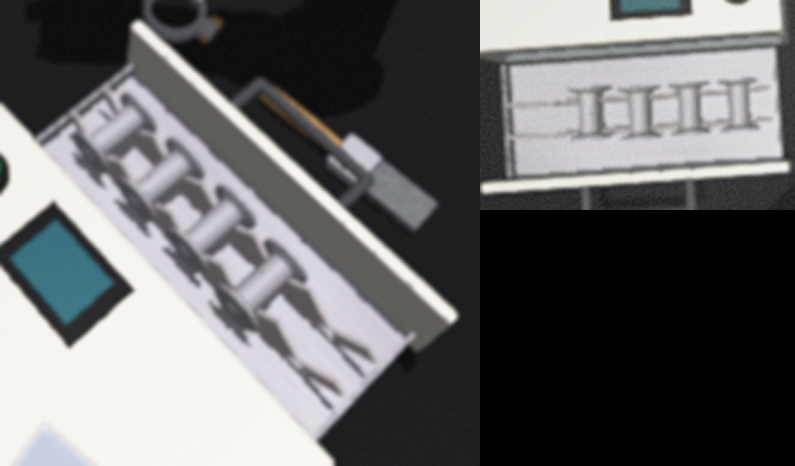

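All four spools lie parallel in their own notches, at crop (115,130), (165,175), (220,225) and (270,280). Now I'll close the drawer by the handle.

```bash
python3 -m inch '[[[3,-2,0,-5],[6,-4,0,-10],[9,-6,0.5,-15],[12.5,-8.3,1,-20],[16,-10.6,2,-25],[19.5,-12.9,3,-30],[23,-15.2,4.5,-34],[25.7,-17.1,5.5,-34]]]';python3 -m inch '[[[0,0,1,0],[0,0,2,0],[0,0,2,0],[0,0,2,0]]]';python3 -c "
from h import *
go(414.6,193,86,1.616)"
```

```text
clock: 36.15
eef_pos: [413.9, 196.4, 171.0]
tool_rot: [3.142, -0.0, 1.617]
force: [2.3, 0.1, 0.1]
width: 36.1
gripper_force: 0.0
clock: 36.48
eef_pos: [413.9, 193.6, 151.3]
tool_rot: [-3.14, 0.001, 1.615]
force: [0.6, 0.3, 0.7]
width: 36.4
gripper_force: 0.0
at [413.9 193.6 151.3] yaw 1.615 -> [-0.06  0.06  6.53] turn -0.1 F [0.6 0.3 0.7] w 36.4
```

```bash
python3 -m inch '[[[0,0.1,1.5,0],[0,0.1,3,0],[0,0.1,4.5,0],[0,0.1,6,0],[0,0.1,6.5,0],[0,0.1,6.5,0]]]' && python3 -m inch '[[[0,0,0,0],[0,0,0,0],[0,0,0,0],[0,0,0,0],[0,0,0,0]]]' 0; python3 -m inch '[[[0,0.2,0,0],[0,0.6,0,0],[0,1.2,0,0],[0,2,0,0],[0,3,0,0],[0,4,0,0],[0,5,0,0],[0,6,0,0]]]'
```

```text
clock: 36.98
eef_pos: [415.3, 193.0, 86.4]
tool_rot: [-3.14, 0.001, 1.615]
force: [0.4, -0.4, -0.8]
width: 36.3
gripper_force: 0.0
clock: 37.4
eef_pos: [416.1, 193.7, 87.7]
tool_rot: [3.14, -0.001, 1.616]
force: [-1.7, -1.7, 7.3]
width: 9.9
gripper_force: 58.7
clock: 38.07
eef_pos: [474.8, 196.5, 87.7]
tool_rot: [-3.14, -0.001, 1.617]
force: [-2.7, -1.0, 7.4]
width: 10.1
gripper_force: 58.9
```

Moving smoothly. I'll continue to about 570 and then creep.

```bash
python3 -m inch '[[[0,1,0,0],[0,2,0,0],[0,3,0,0],[0,4,0,0],[0,5,0,0],[0,6,0,0],[0,7,0,0],[0,7.8,0,0]]]'; python3 -m inch '[[[0,0.5,0,0],[0,0.9,0,0],[0,1.3,0,0],[0,1.6,0,0],[0,1.6,0,0],[0,1.6,0,0]]]';
```

```text
clock: 38.73
eef_pos: [553.4, 200.4, 87.8]
tool_rot: [-3.141, -0.001, 1.617]
force: [-3.6, -0.0, 6.0]
width: 10.1
gripper_force: 58.9
clock: 39.23
eef_pos: [570.1, 201.2, 87.8]
tool_rot: [3.14, -0.001, 1.617]
force: [-0.1, 0.7, 4.1]
width: 9.8
gripper_force: 59.1
```

```bash
python3 -m inch '[[[0,0.2,0,0],[0,0.4,0,0],[0,0.5,0,0],[0,0.5,0,0]]]'
```

```text
clock: 39.57
eef_pos: [574.4, 201.4, 87.8]
tool_rot: [3.141, -0.001, 1.617]
force: [-2.0, 1.3, 6.8]
width: 10.0
gripper_force: 59.2
```

```bash
python3 -m inch '[[[0,0.15,0,0],[0,0.3,0,0],[0,0.4,0,0],[0,0.4,0,0]]]'; python3 -m inch '[[[0,0.15,0,0],[0,0.3,0,0],[0,0.3,0,0],[0,0.3,0,0]]]'
```

```text
clock: 39.9
eef_pos: [574.6, 201.4, 87.7]
tool_rot: [-3.134, -0.001, 1.617]
force: [-9.8, -1.0, 15.4]
width: 9.9
gripper_force: 60.1
clock: 40.23
eef_pos: [574.5, 201.4, 87.7]
tool_rot: [-3.128, -0.002, 1.618]
force: [-15.9, -1.7, 20.3]
width: 9.7
gripper_force: 60.8
```

```bash
python3 -m inch '[[[0,-0.3,0,0],[0,-0.65,0,0],[0,-0.65,0,0]]]'; python3 -m inch '[[[0,0,0,0],[0,0,0,0],[0,0,0,0],[0,0,0,0]]]' 4; python3 -m inch '[[[0,0,-2,0],[0,0,-4,0],[0,0,-7,0],[0,0,-10,0],[0,0,-13,0],[0,0,-15,0],[0,0,-15,0],[0,0,-15,0]]]';python3 -c "
from h import *
a=cv2.imread('pics/s3.png');t=cv2.imread('pics/top0.png');q={}
for n,i in(('scene',a),('top',t)):
    h=cv2.cvtColor(i,cv2.COLOR_BGR2HSV);m=cv2.inRange(h,(50,120,90),(75,255,255));k,_,st,c=cv2.connectedComponentsWithStats(m);j=1+np.argmax(st[1:,4]);q[n]=c[j];print(n,c[j],st[j])
for z in(150,156,162,170):print(z,bp('scene',q['scene'],z)[0],bp('top',q['top'],z)[0])
go(691,60,200,1.616)"
```

```text
clock: 40.48
eef_pos: [574.4, 201.4, 87.8]
tool_rot: [3.141, -0.001, 1.617]
force: [-2.1, 0.7, 7.9]
width: 10.1
gripper_force: 59.6
clock: 40.82
eef_pos: [572.1, 200.8, 86.0]
tool_rot: [-3.136, 0.0, 1.617]
force: [-6.5, -0.4, 2.9]
width: 40.2
gripper_force: 0.0
clock: 41.48
eef_pos: [575.4, 200.9, 237.6]
tool_rot: [3.14, -0.001, 1.617]
force: [-0.4, -0.3, -1.0]
width: 40.0
gripper_force: 0.0
scene [222.75       259.19594595] [216 253  14  13 148]
top [203.5 130. ] [203 130   2   1   2]
150 [687.04498498  54.24303669 150.        ] [699.8244268   70.88435185 150.        ]
156 [688.24536062  56.68139193 156.        ] [698.68705271  70.11342766 156.        ]
162 [689.44573626  59.11974717 162.        ] [697.54967861  69.34250346 162.        ]
170 [691.04623711  62.37088749 170.        ] [696.03317982  68.31460454 170.        ]
at [575.4 200.9 237.6] yaw 1.617 -> [-14.61  10.91   3.76] turn 0.0 F [-0.4 -0.3 -1. ] w 40.0
```

```bash
python3 -m inch '[[[-2.5,1.8,0,0],[-5,3.7,0,0],[-7.5,5.6,0,0],[-10,7.5,0,0],[-12.5,9.4,0,0],[-14.6,10.9,0.5,0],[-14.5,11,1,0],[-14.5,11,1.5,0]]]' 0; python3 -c "
from h import *
im=get_image('top');a=get_image('scene')
crop('top',65,110,240,195,4.5,'b1.png',img=im)
go(691,61.5,176)"
```

```text
clock: 42.15
eef_pos: [690.9, 58.8, 219.2]
tool_rot: [-3.139, 0.001, 1.613]
force: [-0.6, 0.0, -1.0]
width: -0.3
gripper_force: 0.0
at [689.5  62.4 218.8] yaw 1.617 -> [-0.1   0.15  4.28] turn 0 F [-0.6  1.  -1.2] w 0.2
```

View pics/b1.png

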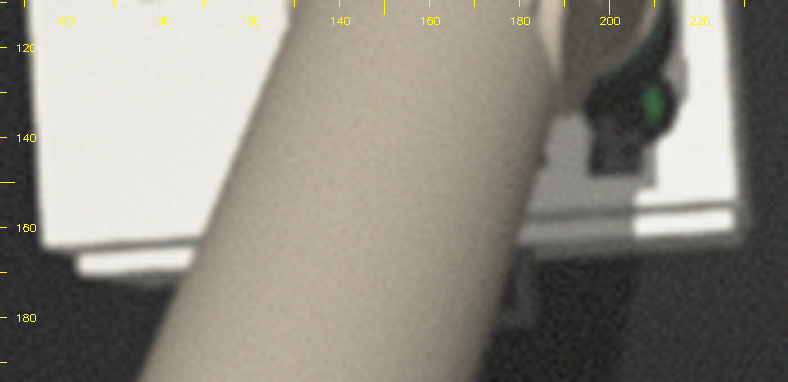

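The panel edge runs (78,273)–(735,235), as shut as or slightly more than at the start, and the stop was felt. The fingertips are over the button, so I'll press slowly.

```bash
python3 -m inch '[[[-0.1,0.15,1,0],[-0.1,0.15,2,0],[-0.1,0.15,3,0],[-0.1,0.15,4,0],[-0.1,0.15,4.5,0],[-0.1,0.15,4.7,0],[-0.1,0.15,4.7,0]]]'; python3 -m inch '[[[0,0,0.2,0],[0,0,0.4,0],[0,0,0.4,0]]]';python3 -m inch '[[[0,0,0.2,0],[0,0,0.4,0],[0,0,0.4,0]]]'
```

```text
clock: 42.83
eef_pos: [692.4, 60.2, 174.0]
tool_rot: [-3.14, 0.0, 1.617]
force: [0.4, -0.2, -0.2]
width: -0.0
gripper_force: 0.0
clock: 43.08
eef_pos: [693.4, 60.0, 171.2]
tool_rot: [3.14, 0.0, 1.617]
force: [0.1, -0.5, 1.6]
width: 0.0
gripper_force: 0.9
clock: 43.33
eef_pos: [693.4, 60.0, 167.1]
tool_rot: [3.14, 0.0, 1.617]
force: [0.4, 0.3, 3.9]
width: -0.1
gripper_force: 2.1
```

```bash
python3 -m inch '[[[0,0,0.15,0],[0,0,0.3,0],[0,0,0.3,0]]]';python3 -m inch '[[[0,0,0.15,0],[0,0,0.3,0],[0,0,0.3,0],[0,0,0.3,0]]]'
```

```text
clock: 43.58
eef_pos: [693.5, 60.0, 166.0]
tool_rot: [3.14, -0.0, 1.617]
force: [-2.4, -0.2, 12.5]
width: -0.2
gripper_force: 6.5
clock: 43.92
eef_pos: [693.6, 60.0, 165.7]
tool_rot: [3.138, -0.001, 1.617]
force: [-8.2, 0.6, 26.4]
width: -0.1
gripper_force: 13.2
```

Bottomed out at 165.7 mm with 26 N, about 6 mm of travel. I'll lift away and check once from clear.

```bash
python3 -m inch '[[[0,0,-1,0],[0,0,-3,0],[0,0,-5,0],[0,0,-7,0],[0,0,-8,0]]]'; python3 -m inch '[[[3,-3,0,0],[6,-6,0,0],[9,-9,0,0],[12,-12,0,0],[15,-15,0,0],[18,-18,0,0],[21,-21,0,0],[24,-24,0,0]]]';  python3 -m inch '[[[0,0,0,0],[0,0,0,0],[0,0,0,0]]]'; python3 -c "
from h import *
crop('top',65,110,240,195,4.5,'f1.png')"
```

```text
clock: 44.33
eef_pos: [693.5, 60.0, 242.7]
tool_rot: [3.139, -0.0, 1.617]
force: [0.9, -0.6, 0.2]
width: -0.2
gripper_force: 0.0
clock: 45.0
eef_pos: [444.3, 285.7, 240.1]
tool_rot: [-3.14, 0.0, 1.617]
force: [0.4, 0.8, 0.2]
width: 0.1
gripper_force: 0.0
clock: 45.25
eef_pos: [446.6, 284.5, 240.5]
tool_rot: [3.141, 0.001, 1.617]
force: [0.1, -0.0, -0.1]
width: -0.1
gripper_force: 0.0
```

View pics/f1.png

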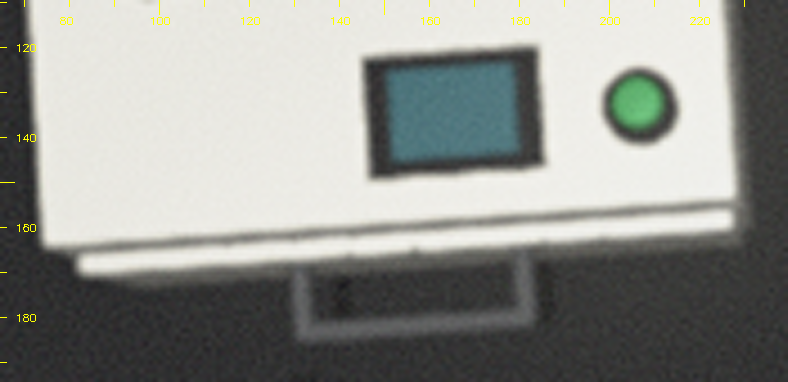

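The drawer looks shut and the button is released. One numeric check of the handle against the first image before I hand in.

```bash
python3 - <<'E'
from h import *
a=cv2.cvtColor(cv2.imread('pics/top0.png'),6).astype(np.float32);b=cv2.cvtColor(get_image('top'),6).astype(np.float32)
for r in((158,190,120,195),(110,150,140,220)):
    s=np.s_[r[0]:r[1],r[2]:r[3]]
    m=cv2.findTransformECC(a[s],b[s],np.eye(2,3,dtype=np.float32),cv2.MOTION_TRANSLATION)[1];print(m[:,2])
    
E
```

```text
[ 0.06506248 -0.75991166]
[-0.00738537  0.00504306]
```

```bash
python3 -c "
from cell import order
print(order.finish_job())"
```

```text
the job is handed in; nothing more can be done
None
```

I put all four spools that were there (b, c, d and e) in their own rack notches, pushed the drawer shut to its stop, then pressed and released the start button. I handed the job in; no verdict came back.

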